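Count along the soap rack and push the box into the third gap

TASK

Run a fingertip lightly along the top of the rack's dark rail, starting at the red end and counting every gap, full or empty, until you are over the third. Then push the blue soap box along the worktop, end first, into that third gap until it is fully home against the back. Only touch and push: do not lift or tip the blue box, and leave the other two soap boxes, the mug and the bottle where they are.

Things in the scene. Friction and masses are not known exactly. Their poses are not given: they have to be found in the camera images.
- rack: fixed white rack (sizes in mm), 306 wide (y), 96 deep, 50 high, no floor. Seven 6 thick dividers at y = -150, -100 .. 150 make six gaps 44 wide, 90 deep, centred at y = -125, -75, -25, 25, 75, 125, open above and in front (-x, the robot's side). Origin: middle of the front edge (mouth line), on the worktop; +x points into the gaps, +y to the robot's left. Inner back face at x = 90
- rail: dark steel bar along the top of the rack's back wall, 306 long mm (y), 12 wide, 10 thick; origin at the centre of its top face, 74 above the worktop at rest, at x = 93 in the rack's frame. On soft springs: yields straight down by up to 12, at about 1.5 N at first, 4.5 N at the bottom, and springs back. A light touch is 0.3 to 20 N
- red_end: red plate, 90 x 10 x 50 mm high, fixed against one end of the rack: the end to count from. It may be at the +y or the -y end (y = +158 or -158 in the rack's frame). Origin at the centre of its underside.
- grey_end: grey plate, the same size, fixed against the rack's other end. Origin at the centre of its underside.
- blue_box: rigid closed plastic soap box, 90 long (its x) x 36 wide (its y) x 34 mm high, origin at the centre of its underside; blue, about 0.12 kg, loose on the worktop in front of the rack, its long x axis roughly along the rack's x. This is the one to push in; at home its near end is flush with the rack's mouth line (origin at x = 45 in the rack's frame).
- green_box: rigid closed plastic soap box, 90 long (its x) x 36 wide (its y) x 34 mm high, origin at the centre of its underside; green, already put away in a gap of the rack. Leave it alone.
- yellow_box: rigid closed plastic soap box, 90 long (its x) x 36 wide (its y) x 34 mm high, origin at the centre of its underside; yellow, already put away in another gap of the rack. Leave it alone.
- mug: white mug, 80 across, 90 mm high, standing to the right of the rack; origin at the centre of its underside. Leave it alone.
- bottle: green bottle with a white cap, 70 across, 190 mm high, standing to the left of the rack; origin at the centre of its underside. Leave it alone.

How it is judged (in metres and radians):
On the way, in this order (a step that is already met when the one before it is completed fails the run):
1. the fingertip touches the rail at the first gap from the red end (contact force between the fingers and rail above 0.3 N and ((y of red_end in the frame of rack above 0 m and y of the grasp point in the frame of rack between 0.111 and 0.175 m) or (y of red_end in the frame of rack below 0 m and y of the grasp point in the frame of rack between -0.175 and -0.111 m))), for 0.04 s.
2. still on the rail, it passes the divider between the first and second gaps (contact force between the fingers and rail above 0.3 N and ((y of red_end in the frame of rack above 0 m and y of the grasp point in the frame of rack between 0.091 and 0.109 m) or (y of red_end in the frame of rack below 0 m and y of the grasp point in the frame of rack between -0.109 and -0.091 m))), for 0.04 s.
3. it touches the rail at the second gap (contact force between the fingers and rail above 0.3 N and ((y of red_end in the frame of rack above 0 m and y of the grasp point in the frame of rack between 0.061 and 0.089 m) or (y of red_end in the frame of rack below 0 m and y of the grasp point in the frame of rack between -0.089 and -0.061 m))), for 0.04 s.
4. it passes the divider between the second and third gaps (contact force between the fingers and rail above 0.3 N and ((y of red_end in the frame of rack above 0 m and y of the grasp point in the frame of rack between 0.041 and 0.059 m) or (y of red_end in the frame of rack below 0 m and y of the grasp point in the frame of rack between -0.059 and -0.041 m))), for 0.04 s.
5. it touches the rail at the third gap (contact force between the fingers and rail above 0.3 N and ((y of red_end in the frame of rack above 0 m and y of the grasp point in the frame of rack between -0.005 and 0.039 m) or (y of red_end in the frame of rack below 0 m and y of the grasp point in the frame of rack between -0.039 and 0.005 m))), for 0.04 s.
6. the blue box is home in the third gap from the red end (((y of red_end in the frame of rack above 0 m and y of blue_box in the frame of rack between 0.015 and 0.035 m) or (y of red_end in the frame of rack below 0 m and y of blue_box in the frame of rack between -0.035 and -0.015 m)) and x of blue_box in the frame of rack between 0.036 and 0.056 m and angle between the x axis of blue_box and the x axis of rack, either way round below 0.15 rad and height (world z) of blue_box below 0.006 m and angle between blue_box's own z axis and vertical below 0.1 rad), for 0.1 s.
At the end, for the whole second after the job is handed in: The blue box lies flat and still on the worktop in the third gap from the red end: centred within 10 mm across, its near end within 9 mm of flush with the mouth line, aligned with the gap within 0.15 rad; green and yellow boxes within 20 mm and mug and bottle within 30 mm of where they began (all of step 6 and linear speed of blue_box below 0.01 m/s and distance of each of green_box, yellow_box from where it was at the start of the episode below 0.02 m and distance of each of mug, bottle from where it was at the start of the episode below 0.03 m); the robot touches nothing.
It fails at once if the blue box is lifted (underside centre more than 12 mm up) (height (world z) of blue_box above 0.012 m).
It fails at once if the blue box is tipped by more than 0.35 rad (angle between blue_box's own z axis and vertical above 0.35 rad).
It fails at once if the rail is pressed with more than 20 N (contact force between the fingers and rail above 20 N).
It fails at once if the green or the yellow box is moved by more than 20 mm (distance of any of green_box, yellow_box from where it was at the start of the episode above 0.02 m).
It fails at once if the mug or the bottle is moved by more than 30 mm (distance of any of mug, bottle from where it was at the start of the episode above 0.03 m).
It also fails if it takes over 64 s, if anything falls off the work surface, if the arm or the gripper's body presses on something with over 40 N, if the wrist force passes 120 N, or if a joint passes its speed limit or range.

ROBOT

A 6-joint arm with a two-finger parallel gripper is mounted at the origin on the work surface. World frame = base frame: x ahead of the robot, y to its left, z up, the work surface at z = 0. Lengths are in mm, angles in degrees, forces in N, time in s.
With the tool pointing down it reaches from about 300 to 875 mm from the base axis. Payload 4.2 kg.
Tool frame: the origin (TCP) lies on the mounting face of the last link; the fingertips stand robot.tip_extent ahead of it and the grasp point (between the pads) lies 155 mm ahead of it (robot.tip_extent is the distance from the TCP to the fingertips, in mm); z points along the fingers, y is the line along which they close (so a half turn about z gives the same grasp; the last joint's range is limited). The gripper opens to 85 mm and grips with 20 to 120 N. Pads are 22 mm wide; open, the fingers measure 114 mm over their backs; the gripper's body (76 mm by 85 mm) begins 54 mm behind the grasp point. The pads swing forward as they close: fully open they stand 13 mm farther back than shut.
Start: joints at [69.041, 18.312, 89.639, -0, 72.044, -1.146], TCP at [194.893, 540.962, 404.738] pointing down, gripper open.
Joint ranges: [-177.97, 177.97], [-48.28, 115.42], [12.27, 149.76], [-77.06, 257.06], [2.81, 150.46], [-146.56, 146.56]. Speed limits (degrees/s): [147.25, 147.25, 180, 180, 180, 180].

INTERFACE

Orientations are given as a 3x3 rotation matrix whose columns are the frame's x, y, z axes.
In Python, from station import robot, optics, telemetry gives the robot as it stands (robot), with the cameras (optics) and the readings (telemetry).
- The arm moves only by the shell command python3 drive.py [FORCE], which reads ROWS from standard input. ROWS is a JSON object whose key "increments" holds a list of rows, 1 to 8 of them, each of 7 numbers: the opening from 0.0 (shut) to 1.0 (fully open), then dx, dy, dz in units of 100 mm, then a rotation vector rx, ry, rz in degrees; each row is the pose to reach, as a shift and turn from the pose commanded when the command began, along the tool's axes at that moment; what a row does not reach only later rows make up. A row lasts 1/8 s, in which the tool goes at most 62.5 mm and 10.7 degrees, less where a joint would pass 70% of its speed; a pose out of reach is approached as far as the arm can. The fingers move at their own pace and stop on an object; FORCE is the grip in N (left out, the last holds). Time passes only in rows, so rows that do not move let the fingers close. It prints the time, the measured TCP pose, the force, the opening and the grip force at its end. Input that does not fit is refused with a message, and nothing moves.
- telemetry.sense(): the state, without advancing time (a new reading comes with each control period).
- optics.capture(name): name is "side" or "top"; returns a dict with "pixels" (420x560x3 uint8, red, green, blue), "K" (3x3 intrinsics, pixels), "dist_coeffs" ([k1, k2, p1, p2, k3] as OpenCV has them; the pictures are not rectified), "world_to_cam" (4x4, takes a point from world to camera coordinates). Camera axes: x right, y up, looking along -z (the intrinsics and any distortion apply to the point x, -y, -z); pixel columns grow to the right and rows downward; lengths in mm; the calibration is good to about 2 mm. A picture is of the moment at which its call begins. There is no depth.
- robot.hand_in(): hands the job in; it is judged then, once.
The state is a dict: "time_s": time; "q": joint angles; "joint_velocities": joint speeds; "joint_torque": joint torques, N m; "ee_pos": TCP position; "tool_rot": TCP orientation; "force": force on the tool from outside, world axes, zero at the start; "wrist_torque": the same for the moment, N m; "finger_gap": opening from 0.0 (shut) to 1.0 (fully open); "grip_force": force on a finger pad.
Only numpy, scipy, OpenCV 4.12 (cv2) and the standard library are available. Lean on these libraries where they do the work, as an engineer would, in place of code of your own. Each camera call takes 0.05 s, during which the arm holds its last target. There are 200 camera calls.

## Working session

There is one attempt and no reset: what is moved stays moved. The work goes in short steps, Python scripts to look and compute and a shell command to move; the robot and the scene stay as the last step left them, time stands still between calls to the robot, and variables do not carry over. Pictures are saved under pics/ and viewed, at most 10 in all, crops included, and the job is handed in when it is done.

```bash
ls; mkdir -p pics; python3 - <<'E'
from station import robot, optics, telemetry
import cv2,pickle
d={}
for n in("top","side"):
    c=optics.capture(n); d[n]=c; cv2.imwrite(f"pics/{n}0.png",c["pixels"][:,:,::-1]); print(n,c["K"],c["dist_coeffs"],c["world_to_cam"])
pickle.dump(d,open("c0.pkl","wb"))
print(robot.tip_extent,telemetry.sense())
E
```

```text
drive.py
pics
station.py
top [[498.26136876   0.         278.85536823]
 [  0.         498.26136876 216.0713147 ]
 [  0.           0.           1.        ]] [-0.1647402  0.         0.         0.         0.       ] [[ 2.48422223e-04 -9.99938819e-01 -1.10587334e-02 -9.41475843e+00]
 [ 9.97362085e-01 -5.54963745e-04  7.25848673e-02 -5.98503069e+02]
 [-7.25865637e-02 -1.10475931e-02  9.97300928e-01 -1.08972729e+03]
 [ 0.00000000e+00  0.00000000e+00  0.00000000e+00  1.00000000e+00]]
side [[387.73720005   0.         279.10812861]
 [  0.         387.73720005 214.37422665]
 [  0.           0.           1.        ]] [-0.05248902  0.          0.          0.          0.        ] [[ 9.17868546e-01 -3.96862068e-01  4.22275231e-03 -5.34655726e+02]
 [ 1.85579539e-01  4.38567510e-01  8.79328593e-01 -1.67479362e+02]
 [-3.50824126e-01 -8.06324400e-01  4.76196802e-01 -8.90995209e+02]
 [ 0.00000000e+00  0.00000000e+00  0.00000000e+00  1.00000000e+00]]
173.4 {'time_s': 0.1, 'q': array([ 6.90402101e+01,  1.83455677e+01,  8.96989644e+01,  1.50953889e-03,
        7.20441424e+01, -1.14690451e+00]), 'joint_velocities': array([-0.0116524 , -0.18655531, -0.16944805, -0.01043651, -0.05558095,
       -0.06399496]), 'joint_torque': array([ 8.44431288e-04, -4.16408801e+01, -2.34704661e+01, -1.86577597e-05,
        4.94800115e-03,  5.90647147e-06]), 'ee_pos': array([194.84493401, 540.81395727, 403.99335425]), 'tool_rot': array([[-9.40801790e-01,  3.38956721e-01, -5.77022782e-04],
       [ 3.38957208e-01,  9.40800695e-01, -1.43628951e-03],
       [ 5.60234525e-05, -1.54684977e-03, -9.99998802e-01]]), 'force': array([-0.53784872, -0.58346031, -0.21883999]), 'wrist_torque': array([-0.01787011,  0.03167415, -0.02814911]), 'grip_force': 0.0, 'finger_gap': 0.9980586854088263}
```

View pics/top0.png

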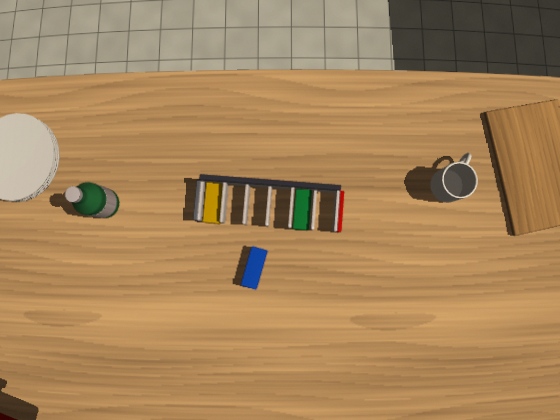

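View pics/side0.png

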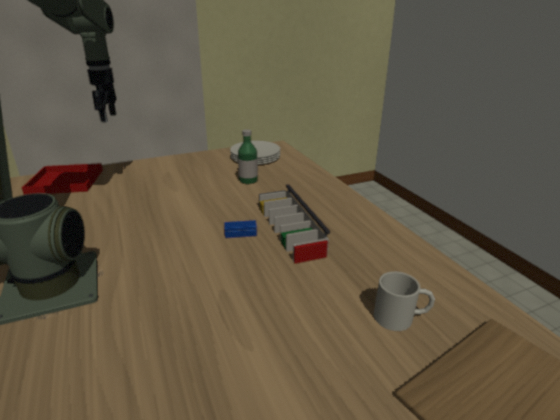

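The top view shows red at the −y (right) end at about (341,211), green in gap 2 at (302,208) and yellow in gap 6 at (212,203). The third gap, around (280,208), is empty, and the blue box is at (252,268), turned a little. The side view agrees: red is at the near end (310,251) and blue at (240,229).

```bash
cat > h.py <<'E'
import numpy as np,cv2
def ray(c,uv,z):
    p=cv2.undistortPoints(np.array(uv,float).reshape(-1,1,2),c["K"],np.array(c["dist_coeffs"]))[:,0]
    W=c["world_to_cam"];R=W[:3,:3];C=-R.T@W[:3,3]
    d=np.c_[p[:,0],-p[:,1],-np.ones(len(p))]@R
    return C+d*((z-C[2])/d[:,2])[:,None]
def proj(c,P):
    P=np.atleast_2d(P).astype(float);q=P@c["world_to_cam"][:3,:3].T+c["world_to_cam"][:3,3]
    return cv2.projectPoints(q*[1,-1,-1],np.zeros(3),np.zeros(3),c["K"],np.array(c["dist_coeffs"]))[0][:,0]
def mask(c,col):
    h=cv2.cvtColor(c["pixels"],cv2.COLOR_RGB2HSV)
    lo,hi={"blue":((105,150,60),(130,255,255)),"bluetop":((105,150,120),(130,255,255)),"red":((174,150,80),(180,255,255)),"green":((55,150,60),(80,255,255)),"yellow":((18,200,120),(30,255,255)),"rail":((90,20,15),(135,255,85))}[col]
    m=cv2.inRange(h,lo,hi)
    if col=="red": m|=cv2.inRange(h,(0,200,80),(5,255,255))
    return m
def blobs(c,col,roi,minA=20):
    m=mask(c,col);k=np.zeros_like(m);x0,y0,x1,y1=roi;k[y0:y1,x0:x1]=m[y0:y1,x0:x1]
    cs,_=cv2.findContours(k,cv2.RETR_EXTERNAL,cv2.CHAIN_APPROX_NONE)
    return [q for q in cs if cv2.contourArea(q)>=minA]
def rect(c,q,z):  # min-area rectangle of contour cast to plane z: centre, size, heading of long axis
    P=ray(c,q.reshape(-1,2),z)[:,:2].astype(np.float32);b=cv2.boxPoints(cv2.minAreaRect(P))
    e=[b[1]-b[0],b[2]-b[1]];e.sort(key=np.linalg.norm)
    L=e[1]*np.sign(e[1][0] if abs(e[1][0])>abs(e[1][1]) else e[1][1])
    return b.mean(0).round(1),np.linalg.norm(e[1]).round(1),np.linalg.norm(e[0]).round(1),np.degrees(np.arctan2(L[1],L[0])).round(1)
E
python3 - <<'E'
import pickle
from h import *
d=pickle.load(open("c0.pkl","rb"));c=d["top"]
for col,z in(("blue",34),("bluetop",34),("red",50),("green",34),("yellow",34),("rail",74)):
    for q in blobs(c,col,(170,150,360,300)): print(col,q.reshape(-1,2).min(0),q.reshape(-1,2).max(0),rect(c,q,z))
m=mask(c,"rail")
print(c["pixels"][176:186:2,230],c["pixels"][183:190,300])
E
```

```text
blue [241 247] [266 288] (array([484.4,  46. ], dtype=float32), np.float32(88.3), np.float32(35.4), np.float32(-15.8))
bluetop [242 247] [266 288] (array([484.7,  45.6], dtype=float32), np.float32(87.7), np.float32(34.8), np.float32(-15.9))
red [337 191] [343 231] (array([ 607.5, -144.2], dtype=float32), np.float32(88.3), np.float32(8.3), np.float32(-5.1))
green [293 189] [309 229] (array([613.4, -58.8], dtype=float32), np.float32(89.1), np.float32(30.8), np.float32(-4.7))
yellow [203 183] [219 223] (array([626.9, 141.1], dtype=float32), np.float32(89.7), np.float32(35.7), np.float32(0.6))
[[128  99  71]
 [ 50  47  52]
 [ 50  47  52]
 [ 44  41  38]
 [ 65  57  48]] [[50 48 53]
 [52 48 53]
 [51 49 53]
 [45 43 46]
 [41 38 38]
 [43 47 38]
 [16 75 32]]
```

```bash
python3 - <<'E'
import pickle
from h import *
d=pickle.load(open("c0.pkl","rb"));c=d["top"];p=c["pixels"].astype(int)
r=(p.max(2)<62)&(p.min(2)>42)&(p[:,:,2]>=p[:,:,0])
k=np.zeros(r.shape,np.uint8);k[170:195,190:350]=r[170:195,190:350]
k=cv2.morphologyEx(k,cv2.MORPH_OPEN,np.ones((3,3)))
q=max(cv2.findContours(k,0,cv2.CHAIN_APPROX_NONE)[0],key=cv2.contourArea)
print(q.reshape(-1,2).min(0),q.reshape(-1,2).max(0),rect(c,q,74))
ctr,L,w,h=rect(c,q,74)
yaw=np.radians(h-90);R=np.array([[np.cos(yaw),-np.sin(yaw)],[np.sin(yaw),np.cos(yaw)]])
o=ctr-R@[93,0];print("rack",o,np.degrees(yaw))
W=lambda a,z:np.r_[o+R@np.array(a),z]
for n,a,z in(("red",(45,-158),50),("green",(45,-75),34),("yellow",(45,125),34)):print(n,W(a,z))
# side check
s=d["side"];print("side proj red top ctr, rail ends, blue", proj(s,[W((45,-158),50),W((93,-153),74),W((93,153),74),[484.5,45.8,34]]).round(1))
im=s["pixels"].copy()
for u in proj(s,[W((93,-153),74),W((93,153),74),W((0,-153),50),W((0,153),50),W((0,-153),0)]+[[484.5,45.8,34]]):cv2.circle(im,tuple(int(round(t)) for t in u),1,(255,0,255),-1)
cv2.imwrite("pics/s1.png",cv2.resize(im[170:280,200:350],None,fx=5,fy=5)[:,:,::-1])
E
```

```text
[200 175] [340 188] (array([668.6,   9.5], dtype=float32), np.float32(301.9), np.float32(8.5), np.float32(85.4))
rack [575.89953738  16.9584976 ] -4.599998
red [ 608.0831621 -144.1415199   50.       ]
green [614.73967071 -61.40887076  34.        ]
yellow [630.77945049 137.94691032  34.        ]
side proj red top ctr, rail ends, blue [[311.6 244.1]
 [328.9 231.7]
 [287.4 184.3]
 [240.4 224.3]]
```

View pics/s1.png

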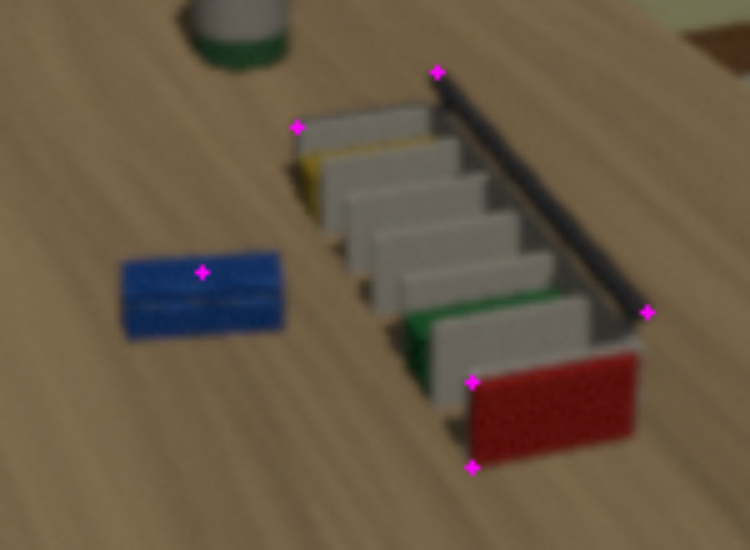

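The projected rack points sit on the rack in the side view, so the rack is at (576,17) with yaw −4.6°. The third gap is at rack y=−25. Next I'll close the fingers and travel high toward the red end.

The rows are not in the units I measure in: shifts go in units of 100 mm. I convert before sending: -400 mm is -4, -282 mm is -2.82.

```bash
echo '{"increments":[[0,-0.5,-0.35,0,0,0,-5],[0,-1,-0.7,0,0,0,-10],[0,-1.5,-1.06,0,0,0,-15.2],[0,-2,-1.41,0,0,0,-15.2],[0,-2.5,-1.76,0,0,0,-15.2],[0,-3,-2.11,0,0,0,-15.2],[0,-3.5,-2.47,0,0,0,-15.2],[0,-4,-2.82,0,0,0,-15.2]]}' | python3 drive.py 20
python3 - <<'E'
from station import robot, optics, telemetry
s=telemetry.sense();print(s["ee_pos"],s["tool_rot"].round(4),s["finger_gap"],s["force"])
E
```

```text
time_s: 1.1
ee_pos: [476.3, 138.2, 404.5]
tool_rot: [[-0.997, 0.081, -0.0], [0.081, 0.997, 0.0], [0.0, 0.0, -1.0]]
force: [0.9, 0.9, -0.1]
finger_gap: 0.0
grip_force: 0.0
[476.34229549 138.20232845 404.53777951] [[-9.967e-01  8.060e-02 -2.000e-04]
 [ 8.060e-02  9.967e-01  3.000e-04]
 [ 2.000e-04  2.000e-04 -1.000e+00]] 0.00034599508377250953 [ 0.89555718  0.94636048 -0.12140309]
```

```bash
cat >> h.py <<'E'
O=np.array([575.9,17.0]);Y=np.radians(-4.6)
RR=np.array([[np.cos(Y),-np.sin(Y)],[np.sin(Y),np.cos(Y)]])
def st():
    from station import robot, optics, telemetry
    s=telemetry.sense();print("t",round(s["time_s"],2),"rack xy",(RR.T@(s["ee_pos"][:2]-O)).round(1),"tip z",round(s["ee_pos"][2]-173.4,2),"F",s["force"].round(2),"gap",round(s["finger_gap"],3))
E
echo '{"increments":[[0,-0.4,-0.48,0,0,0,0],[0,-0.8,-0.96,0,0,0,0],[0,-1.2,-1.45,0,0,0,0],[0,-1.6,-1.95,0,0,0,0],[0,-2.02,-2.48,0.2,0,0,0],[0,-2.02,-2.48,0.7,0,0,0],[0,-2.02,-2.48,1.2,0,0,0],[0,-2.02,-2.48,1.35,0,0,0]]}' | python3 drive.py
python3 -c "from h import *;st()"
```

```text
time_s: 2.1
ee_pos: [655.9, -123.4, 265.6]
tool_rot: [[-0.997, 0.081, -0.008], [0.081, 0.997, 0.002], [0.008, 0.001, -1.0]]
force: [-0.1, 0.5, 1.1]
finger_gap: 0.004
grip_force: 0.0
t 2.1 rack xy [  91.  -133.6] tip z 92.17 F [-0.14  0.48  1.12] gap 0.004
```

```bash
echo '{"increments":[[0,0,0,0.08,0,0,0],[0,0,0,0.14,0,0,0],[0,0,0,0.17,0,0,0],[0,0,0,0.17,0,0,0]]}' | python3 drive.py
python3 -c "from h import *;st()"
echo '{"increments":[[0,0,0,0.03,0,0,0],[0,0,0,0.06,0,0,0],[0,0,0,0.06,0,0,0]]}' | python3 drive.py
python3 -c "from h import *;st()"
```

```text
time_s: 2.6
ee_pos: [657.2, -123.3, 253.6]
tool_rot: [[-0.997, 0.08, 0.002], [0.08, 0.997, -0.0], [-0.002, -0.0, -1.0]]
force: [0.1, 0.1, -0.2]
finger_gap: -0.001
grip_force: 0.0
t 2.6 rack xy [  92.3 -133.3] tip z 80.22 F [ 0.11  0.09 -0.17] gap -0.001
time_s: 2.98
ee_pos: [657.2, -123.4, 246.8]
tool_rot: [[-0.997, 0.08, 0.0], [0.08, 0.997, 0.0], [-0.0, 0.0, -1.0]]
force: [-0.2, -0.0, 1.3]
finger_gap: 0.001
grip_force: 0.8
t 2.98 rack xy [  92.3 -133.4] tip z 73.36 F [-0.19 -0.02  1.33] gap 0.001
```

Contact at the first gap (1.3 N). I'll press 3 mm more and slide.

Scaled: 3 mm is 0.03, 56 mm is 0.56.

```bash
echo '{"increments":[[0,0,0,0.03,0,0,0],[0,0,0.08,0.03,0,0,0],[0,0,0.16,0.03,0,0,0],[0,0,0.24,0.03,0,0,0],[0,0,0.32,0.03,0,0,0],[0,0,0.4,0.03,0,0,0],[0,0,0.48,0.03,0,0,0],[0,0,0.56,0.03,0,0,0]]}' | python3 drive.py
python3 -c "from h import *;st()"
echo '{"increments":[[0,0,0.08,0,0,0,0],[0,0,0.16,0,0,0,0],[0,0,0.24,0,0,0,0],[0,0,0.32,0,0,0,0],[0,0,0.4,0,0,0,0],[0,0,0.48,0,0,0,0],[0,0,0.54,0,0,0,0],[0,0,0.54,0,0,0,0]]}' | python3 drive.py
python3 -c "from h import *;st()"
```

```text
time_s: 3.98
ee_pos: [661.6, -67.0, 243.7]
tool_rot: [[-0.997, 0.08, -0.0], [0.08, 0.997, 0.0], [0.0, 0.0, -1.0]]
force: [-0.7, -1.9, 2.5]
finger_gap: 0.003
grip_force: 1.2
t 3.98 rack xy [ 92.1 -76.8] tip z 70.31 F [-0.72 -1.95  2.48] gap 0.003
time_s: 4.97
ee_pos: [665.9, -12.8, 243.7]
tool_rot: [[-0.997, 0.08, 0.0], [0.08, 0.997, 0.002], [0.0, 0.002, -1.0]]
force: [0.3, 1.8, 2.3]
finger_gap: 0.001
grip_force: 1.2
t 4.97 rack xy [ 92.1 -22.5] tip z 70.29 F [0.35 1.81 2.32] gap 0.001
```

Scaled: 185 mm is 1.85, 102 mm is 1.02.

```bash
echo '{"increments":[[0,0,0,-0.3,0,0,0],[0,0,0,-0.6,0,0,0],[0.25,0.3,0.17,-0.6,0,0,10],[0.5,0.65,0.36,-0.6,0,0,20],[0.5,1,0.55,-0.6,0,0,30],[0.5,1.35,0.75,-0.6,0,0,40],[0.5,1.65,0.92,-0.6,0,0,50],[0.5,1.85,1.02,-0.6,0,0,60]]}' | python3 drive.py
echo '{"increments":[[0.5,0,0,0,0,0,10],[0.5,0,0,0,0,0,20],[0.5,0,0,0,0,0,30],[0.5,0,0,0,0,0,30]]}' | python3 drive.py
python3 - <<'E'
from h import *
from station import robot, optics, telemetry
st();s=telemetry.sense();print(s["q"].round(1),(RR.T@s["tool_rot"][:2]).round(3))
E
```

```text
time_s: 5.98
ee_pos: [488.0, 103.6, 303.3]
tool_rot: [[-0.424, 0.906, -0.002], [0.906, 0.424, 0.001], [0.001, -0.001, -1.0]]
force: [0.2, -0.5, 1.0]
finger_gap: 0.504
grip_force: 0.0
time_s: 6.48
ee_pos: [489.5, 102.9, 303.4]
tool_rot: [[0.079, 0.997, -0.001], [0.997, -0.079, 0.0], [0.0, -0.001, -1.0]]
force: [0.1, -0.2, 0.2]
finger_gap: 0.503
grip_force: 0.0
t 6.47 rack xy [-93.   78.7] tip z 129.97 F [ 0.05 -0.24  0.16] gap 0.503
[ 10.5  16.9 107.9   0.   55.3  15. ] [[-0.002  1.    -0.001]
 [ 1.     0.002  0.   ]]
```

```bash
echo '{"increments":[[0.5,0,0,0.4,0,0,0],[0.5,0,0,0.8,0,0,0],[0.5,0,0,1.1,0,0,0],[0.5,0,0,1.22,0,0,0],[0.5,0,0,1.22,0,0,0]]}' | python3 drive.py
python3 - <<'E'
from h import *
from station import robot, optics, telemetry
st();c=optics.capture("top");cv2.imwrite("pics/t2.png",cv2.resize(c["pixels"][160:320,160:370],None,fx=3.5,fy=3.5)[:,:,::-1])
E
```

```text
time_s: 7.1
ee_pos: [489.7, 102.9, 181.4]
tool_rot: [[0.079, 0.997, -0.001], [0.997, -0.079, 0.0], [-0.0, -0.001, -1.0]]
force: [0.7, 0.3, 1.1]
finger_gap: 0.498
grip_force: 0.0
t 7.1 rack xy [-92.8  78.7] tip z 7.97 F [0.71 0.27 1.06] gap 0.498
```

View pics/t2.png

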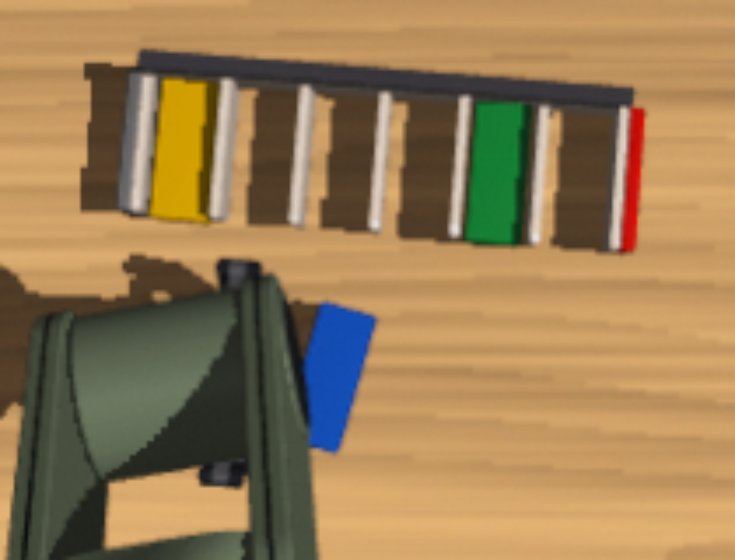

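The picture shows the blue box untouched at crop (338,378), with the gripper to its left. Gap 3 is open at (425,165). Now the sideways push.

Scaled: -44 mm is -0.44, -50 mm is -0.5.

```bash
echo '{"increments":[[0.5,-0.08,0,0,0,0,0],[0.5,-0.14,0,0,0,0,0],[0.5,-0.2,0,0,0,0,0],[0.5,-0.26,0,0,0,0,0],[0.5,-0.32,0,0,0,0,0],[0.5,-0.38,0,0,0,0,0],[0.5,-0.44,0,0,0,0,0],[0.5,-0.5,0,0,0,0,0]]}' | python3 drive.py | grep -A1 force
echo '{"increments":[[0.5,-0.05,0,0,0,0,0],[0.5,-0.1,0,0,0,0,0],[0.5,-0.14,0,0,0,0,0],[0.5,-0.14,0,0,0,0,0]]}' | python3 drive.py | grep force
python3 - <<'E'
from h import *
from station import robot, optics, telemetry
st();c=optics.capture("top");cv2.imwrite("pics/t3.png",cv2.resize(c["pixels"][160:320,160:370],None,fx=3.5,fy=3.5)[:,:,::-1])
for q in blobs(c,"bluetop",(170,150,360,320)):
    r=rect(c,q,34);print(r,RR.T@(r[0]-O),r[3]+4.6); P=ray(c,q.reshape(-1,2),34)[:,:2];Q=(P-O)@RR;print(Q.min(0),Q.max(0))
E
```

```text
force: [0.7, 0.9, 1.8]
finger_gap: 0.498
grip_force: 0.8
force: [-0.2, 0.2, -0.5]
grip_force: 0.0
t 8.65 rack xy [-92.9  14.3] tip z 8.21 F [-0.17  0.17 -0.46] gap 0.501
```

View pics/t3.png

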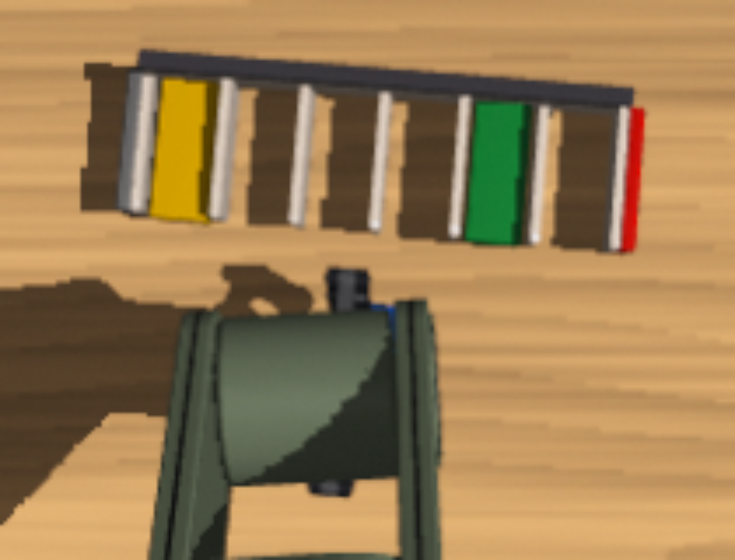

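The arm hides the box except for a bit of blue at (385,318). I'll back off to measure.

```bash
echo '{"increments":[[0.5,0.2,0,0,0,0,0],[0.5,0.7,0,0,0,0,0],[0.5,1.2,0,0,0,0,0],[0.5,1.2,0,0,0,0,0]]}' | python3 drive.py | grep force
cat > m.py <<'E'
from h import *
from station import robot, optics, telemetry
st();c=optics.capture("top")
for q in blobs(c,"bluetop",(170,150,360,330)):
    r=rect(c,q,34);print(r,"rack",(RR.T@(r[0]-O)).round(1),"ang",r[3]+4.6)
E
python3 m.py
```

```text
force: [-0.3, 0.1, -0.0]
grip_force: 0.0
t 9.2 rack xy [-92.8 137.3] tip z 8.25 F [-0.34  0.11 -0.04] gap 0.501
(array([485. ,   6.2], dtype=float32), np.float32(87.7), np.float32(34.5), np.float32(-4.6)) rack [-89.7 -18.1] ang 0.0
```

```bash
echo '{"increments":[[0.5,-0.5,0,0,0,0,0],[0.5,-0.95,0,0,0,0,0],[0.5,-1.08,0,0,0,0,0],[0.5,-1.16,0,0,0,0,0],[0.5,-1.22,0,0,0,0,0],[0.5,-1.27,0,0,0,0,0],[0.5,-1.27,0,0,0,0,0]]}' | python3 drive.py | grep force
echo '{"increments":[[0.5,0.2,0,0,0,0,0],[0.5,0.7,0,0,0,0,0],[0.5,1.2,0,0,0,0,0],[0.5,1.2,0,0,0,0,0],[0.5,1.2,0,0,0,0,0]]}' | python3 drive.py | grep force
python3 m.py
```

```text
force: [-0.1, 0.2, 0.6]
grip_force: 0.0
force: [-0.1, 0.2, -0.9]
grip_force: 0.0
t 10.75 rack xy [-93.2 127.7] tip z 8.1 F [-0.14  0.18 -0.93] gap 0.498
(array([ 4.845e+02, -2.000e-01], dtype=float32), np.float32(88.0), np.float32(34.5), np.float32(-4.4)) rack [-89.7 -24.5] ang 0.19999981
```

Scaled: -77 mm is -0.77, -60 mm is -0.6.

```bash
echo '{"increments":[[0.3,0,0,-0.4,0,0,0],[0.1,0,0,-0.8,0,0,-10],[0.1,-0.2,-0.2,-0.8,0,0,-20],[0.1,-0.45,-0.4,-0.8,0,0,-30],[0.1,-0.7,-0.6,-0.8,0,0,-40],[0.1,-1,-0.77,-0.8,0,0,-50],[0.1,-1.3,-0.77,-0.8,0,0,-60],[0.1,-1.525,-0.77,-0.8,0,0,-70]]}' | python3 drive.py | grep force
echo '{"increments":[[0.1,0,0,0,0,0,-10],[0.1,0,0,0,0,0,-20],[0.1,0,0,0.3,0,0,-20],[0.1,0,0,0.6,0,0,-20],[0.1,0,0,0.8,0,0,-20],[0.1,0,0,0.8,0,0,-20]]}' | python3 drive.py | grep force
python3 m.py; python3 - <<'E'
from h import *
from station import robot, optics, telemetry
print((RR.T@telemetry.sense()["tool_rot"][:2]).round(3))
E
```

```text
force: [0.3, 0.2, 0.9]
grip_force: 0.0
force: [0.6, -0.9, -0.9]
grip_force: 0.0
t 12.55 rack xy [-170.7  -25.8] tip z 7.37 F [ 0.64 -0.9  -0.87] gap 0.098
(array([ 4.845e+02, -2.000e-01], dtype=float32), np.float32(88.0), np.float32(34.4), np.float32(-4.5)) rack [-89.7 -24.5] ang 0.099999905
[[-1.     0.002 -0.001]
 [ 0.002  1.    -0.   ]]
```

```bash
echo '{"increments":[[0.1,-0.12,0.01,0,0,0,0],[0.1,-0.2,0.01,0,0,0,0],[0.1,-0.28,0.01,0,0,0,0],[0.1,-0.36,0.01,0,0,0,0],[0.1,-0.44,0.01,0,0,0,0],[0.1,-0.52,0.01,0,0,0,0],[0.1,-0.6,0.01,0,0,0,0],[0.1,-0.68,0.01,0,0,0,0]]}' | python3 drive.py | grep force
python3 - <<'E'
from h import *
from station import robot, optics, telemetry
st();c=optics.capture("top");cv2.imwrite("pics/t4.png",cv2.resize(c["pixels"][160:320,160:370],None,fx=3.5,fy=3.5)[:,:,::-1])
for q in blobs(c,"bluetop",(170,150,360,330)):
    r=rect(c,q,34);print(r,"rack",(RR.T@(r[0]-O)).round(1),"ang",r[3]+4.6)
E
```

```text
force: [0.6, -0.3, 0.7]
grip_force: 0.6
t 13.6 rack xy [-101.2  -23.8] tip z 8.24 F [ 0.61 -0.34  0.74] gap 0.099
(array([540.8,  -4.8], dtype=float32), np.float32(64.6), np.float32(34.4), np.float32(-4.4)) rack [-33.2 -24.5] ang 0.19999981
```

View pics/t4.png

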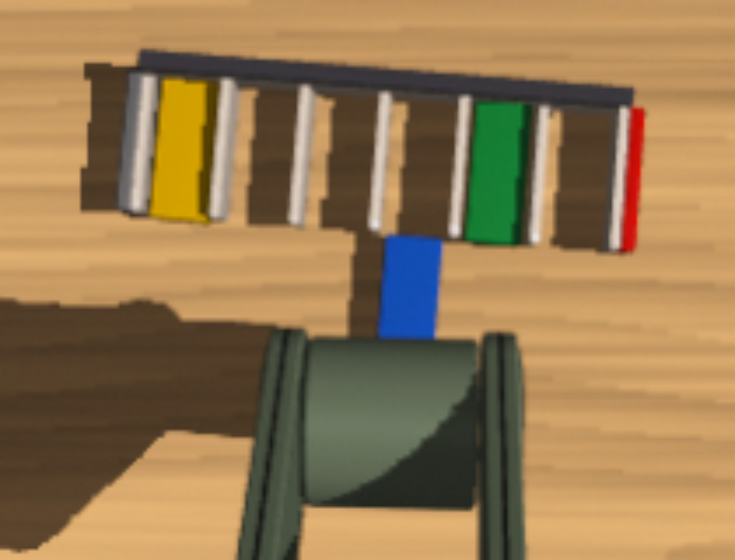

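The box is lined up with gap 3: its front edge is at crop (412,238), between the dividers at (378,228) and (456,236). I'll continue pushing.

```bash
echo '{"increments":[[0.1,-0.08,0,0,0,0,0],[0.1,-0.16,0,0,0,0,0],[0.1,-0.24,0,0,0,0,0],[0.1,-0.32,0,0,0,0,0],[0.1,-0.4,0,0,0,0,0],[0.1,-0.48,0,0,0,0,0],[0.1,-0.56,0,0,0,0,0],[0.1,-0.64,0,0,0,0,0]]}' | python3 drive.py | grep force
python3 m.py
echo '{"increments":[[0.1,-0.06,0,0,0,0,0],[0.1,-0.12,0,0,0,0,0],[0.1,-0.17,0,0,0,0,0],[0.1,-0.21,0,0,0,0,0],[0.1,-0.24,0,0,0,0,0],[0.1,-0.24,0,0,0,0,0]]}' | python3 drive.py | grep force
python3 m.py
```

```text
force: [-1.0, 0.5, -0.1]
grip_force: 0.5
t 14.65 rack xy [-37.3 -23.9] tip z 8.29 F [-0.96  0.46 -0.07] gap 0.099
(array([616.6,  -8.2], dtype=float32), np.float32(39.7), np.float32(29.0), np.float32(-4.7)) rack [ 42.6 -21.9] ang -0.099999905
force: [0.4, -0.3, -0.1]
grip_force: 0.0
t 15.45 rack xy [-13.4 -23.9] tip z 8.35 F [ 0.45 -0.34 -0.09] gap 0.096
(array([645.5, -11. ], dtype=float32), np.float32(29.0), np.float32(28.8), np.float32(-0.1)) rack [ 71.6 -22.3] ang 4.5
```

Nearly home. I'll creep forward until a contact force shows.

```bash
echo '{"increments":[[0.1,-0.01,0,0,0,0,0],[0.1,-0.02,0,0,0,0,0],[0.1,-0.02,0,0,0,0,0]]}' | python3 drive.py | grep force
python3 -c "from h import *;st()"
echo '{"increments":[[0.1,-0.01,0,0,0,0,0],[0.1,-0.02,0,0,0,0,0],[0.1,-0.02,0,0,0,0,0]]}' | python3 drive.py | grep force
python3 -c "from h import *;st()"
```

```text
force: [-0.9, 0.3, 1.4]
grip_force: 0.7
t 15.88 rack xy [-11.9 -23.9] tip z 8.31 F [-0.93  0.34  1.44] gap 0.096
force: [-5.4, 0.5, 4.7]
grip_force: 2.6
t 16.25 rack xy [-10.5 -23.9] tip z 8.24 F [-5.42  0.54  4.69] gap 0.098
```

```bash
echo '{"increments":[[0.1,-0.01,0,0,0,0,0],[0.1,-0.01,0,0,0,0,0]]}' | python3 drive.py | grep force
python3 -c "from h import *;st()"
echo '{"increments":[[0.1,0.1,0,0,0,0,0],[0.1,0.4,0,0,0,0,0],[0.1,0.8,0,-0.3,0,0,0],[0.1,1.2,0,-0.8,0,0,0],[0.1,1.2,0,-1.3,0,0,0],[0.1,1.2,0,-1.3,0,0,0]]}' | python3 drive.py | grep force
python3 - <<'E'
from h import *
from station import robot, optics, telemetry
st();c=optics.capture("top");cv2.imwrite("pics/t5.png",cv2.resize(c["pixels"][160:320,160:370],None,fx=3.5,fy=3.5)[:,:,::-1])
for col in("bluetop","green","yellow"):
  for q in blobs(c,col,(170,150,360,330)):
    r=rect(c,q,34);print(col,r,"rack",(RR.T@(r[0]-O)).round(1),"ang",r[3]+4.6)
E
```

```text
force: [-7.6, 0.4, 6.0]
grip_force: 3.6
t 16.5 rack xy [-10.1 -23.9] tip z 8.24 F [-7.59  0.45  6.02] gap 0.103
force: [0.3, 0.8, -0.7]
grip_force: 0.0
t 17.25 rack xy [-127.8  -23.8] tip z 142.23 F [ 0.25  0.79 -0.74] gap 0.099
bluetop (array([618. ,  -8.5], dtype=float32), np.float32(87.4), np.float32(29.3), np.float32(-4.7)) rack [ 44. -22.] ang -0.099999905
green (array([613.4, -58.7], dtype=float32), np.float32(89.1), np.float32(30.9), np.float32(-4.6)) rack [ 43.5 -72.4] ang 0.0
yellow (array([628. , 141.1], dtype=float32), np.float32(91.9), np.float32(35.7), np.float32(0.6)) rack [ 42.  127.9] ang 5.2
```

View pics/t5.png

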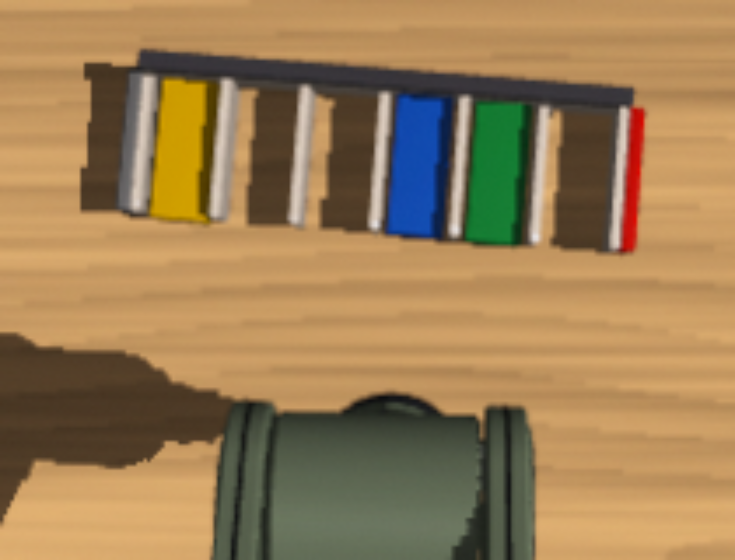

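The blue box is home in the third gap (crop (415,165)), flush with the mouth like the green one and aligned to 0.1°. The other two boxes have not moved and the arm is clear.

```bash
python3 -c "
from station import robot, optics, telemetry
print(robot.hand_in())"
```

```text
the job is handed in; nothing more can be done
None
```

I handed the job in after about 17 s of the 64 s allowed: I ran the fingertip along the rail from the red end to the third gap, then pushed the blue box home there, flush and aligned, without moving the green or yellow boxes; no verdict was shown.

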